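# Refit the keyed switch knob of a jewellery cleaner and turn it on

## Task

Pick up the loose black knob and fit it on the bare keyed switch shaft of the jewellery cleaner: rest it on the shaft with light pressure and turn it slowly until it finds the key, then seat it fully home, flat on the deck. Then turn the knob clockwise until its white pointer is at the red mark and let go. Never force the spring-mounted shaft down, and leave the ring tray, the bangle and the magnifier where they are.

Things in the scene. Friction and masses are not known exactly. Their poses are not given: they have to be found in the camera images.
- knob_center (a point): Centre (half-way up) of the loose black bar knob: 48 mm long (its x), 30 mm wide (its y; flat parallel sides to grip), 50 mm tall (its z, up), about 70 g. It stands upright on the desk, underside 25 mm below this point. A white line on top runs to its +x (pointer) end.
- knob_bore (a point): Mouth of the knob's bore, centre of its underside. The bore runs up its z axis: blind, 14.4 mm across, 32 mm deep, with one keyway slot 6.6 mm wide along its whole depth, reaching out to 14.5 mm from the axis on the pointer (+x) side.
- pointer (a point): Pointer tip of the knob: middle of the lower edge of its +x end, 24 mm along +x from the knob's axis and at the height of its underside.
- cleaner: Jewellery cleaner fixed to the desk: metal box 240 mm (its x) by 200 mm (its y); control deck at its front (-x, robot side) 100 mm above the desk. The closed white tank lid is 8 mm higher and starts 53 mm behind the shaft's axis; its grip is 22 mm above the deck, 150 mm behind the axis. Origin: centre of its underside.
- deck (a point): Point of the deck surface on the axis of the upright switch shaft, 75 mm in front of the box's centre; axes as the cleaner's (x away from the robot, y left, z up). The shaft turns about this axis with 0.12 N m of friction. Home, the knob's underside lies on the deck, and the knob then turns the shaft with it.
- shaft_tip (a point): Top of the steel shaft, on its axis, 30 mm above the deck. The shaft is 13 mm in diameter; its top 10 mm are a cone narrowing to 5 mm. Axes as the cleaner's (they do not turn with the shaft).
- key_top (a point): Point on the shaft's axis level with the top of its brass key, 14 mm above the deck (where a knob not lined up comes to rest). The key, 5.6 mm wide, juts from one side to 13 mm from the axis. Its angle is not measured: at the start anywhere from the off stop (black mark, 1.0 rad anticlockwise of deck +x seen from above) to 1.5 rad clockwise of it.
- on_mark (a point): Point on the deck where the knob's pointer tip must come: 24 mm from the shaft's axis towards the red mark, 1.0 rad clockwise of deck +x seen from above. The shaft's on stop is there.
- switch (a joint): How far the whole shaft is pushed down against its spring, in m: 0 free, 3 N per mm; pushed more than 6 mm (18 N) the switch counts as damaged. The key's top goes down with it.
- ring_tray: Bystander: grey compartment tray with rings, 170 x 260 x 32 mm, origin at the centre of its underside.
- bangle: Bystander: gold bangle, 66 mm across, 35 mm tall, standing flat on the desk, origin at the centre of its underside.
- magnifier: Bystander: magnifying glass lying on the desk, lens 60 mm across at its origin (underside), black handle 12 mm thick running to 115 mm along its -x.
Not all that is in view belongs to the job. Leave any green, pink or purple look-alike of the part that bears knob_center alone.

How it is judged:
On the way:
1. the knob is seated fully home on the keyed shaft, flat on the deck (horizontal distance between knob_center and deck below 0.004 m and z of knob_center in the frame of deck below 0.0285 m and angle between knob_center's own z axis and vertical below 0.1 rad), for 0.2 s.
At the end, for the whole second after the job is handed in: The knob is released, upright (within 0.07 rad), centred on the shaft within 3 mm and home with its underside within 2.5 mm of the deck, and its pointer tip is within 6 mm of the point at the red on mark (horizontal distance between knob_center and deck below 0.003 m and z of knob_center in the frame of deck below 0.0275 m and angle between knob_center's own z axis and vertical below 0.07 rad and horizontal distance between pointer and on_mark below 0.006 m); the robot touches nothing.
It fails at once if the switch shaft is forced down more than 6 mm (value of joint switch above 0.006 m).
It fails at once if the ring tray is moved more than 20 mm (distance of ring_tray from where it was at the start of the episode above 0.02 m).
It fails at once if the bangle is moved more than 20 mm (distance of bangle from where it was at the start of the episode above 0.02 m).
It fails at once if the magnifier is moved more than 20 mm (distance of magnifier from where it was at the start of the episode above 0.02 m).
It also fails if it takes over 64 s, if anything falls off the work surface, if the arm or the gripper's body presses on something with over 40 N, if the wrist force passes 120 N, or if a joint passes its speed limit or range.

## Robot

A 6-joint arm with a two-finger parallel gripper is mounted at the origin on the work surface. World frame = base frame: x ahead of the robot, y to its left, z up, the work surface at z = 0. Lengths are in m, angles in rad, forces in N, time in s.
With the tool pointing down it reaches from about 0.35 to 0.975 m from the base axis. Payload 17.4 kg.
Tool frame: the origin (TCP) lies on the centre line of the jaws, within the pads' length; the fingertips stand 22 mm ahead of it and the grasp point (between the pads) lies 3 mm ahead of it; z points along the fingers, y is the direction in which the jaws open and shut (so a half turn about z gives the same grasp; the last joint's range is limited). The gripper opens to 85 mm and grips with 20 to 120 N. Pads are 22 mm wide; open, the fingers measure 114 mm over their backs; the gripper's body (76 mm by 85 mm) begins 54 mm behind the grasp point. The pads swing forward as they close: fully open they stand 13 mm farther back than shut.
Start: joints at [1.248, 0.116, 1.442, -0, 1.584, -0.038], TCP at [0.19, 0.648, 0.253] pointing down, gripper open.
Joint ranges: [-2.83, 2.83], [-0.83, 2.19], [0.07, 2.5], [-1.14, 4.28], [0.01, 3], [-2.97, 2.97]. Speed limits (rad/s): [1.89, 1.89, 2.22, 3.14, 3.14, 3.14].

## Interface

Orientations are given as a 3x3 rotation matrix whose columns are the frame's x, y, z axes.
In Python, from station import bot gives the robot as it stands. The module is installed in compiled form; this text tells all that it offers.
- The arm moves only by the shell command python3 -m handwheel 'ROWS' [FORCE]. ROWS is text: rows parted by semicolons, each of 7 numbers parted by spaces: the shift along the tool's x, y, z in m, then the turn, a rotation vector about the tool's x, y, z in rad, then the gripper command: -1 is shut, 1 is fully open, values between are in proportion. A call has 1 to 12 rows; each row is the pose to reach, as a shift and turn from the pose commanded when the call began, along the tool's axes at that moment; what a row does not reach only later rows make up. A row lasts 1/12 s, in which the tool goes at most 41.7 mm and 7.16 degrees, less where a joint would pass 70% of its speed; a pose out of reach is approached as far as the arm can. A call with a gripper value outside its range is refused whole. The fingers move at their own pace and stop on an object; FORCE is the grip in N (left out, the last holds). Time passes only in rows, so rows that repeat a pose let the fingers close. It gives the time, the measured TCP pose, the force and the opening at its end, in the units of the state.
- bot.observe(): the state, without advancing time (a new reading comes with each control period).
- bot.grab_frame(name): name is "side" or "top"; returns (picture, depth): 480x640x3 uint8, red, green, blue; 480x640 float32, m along the optical axis (not along the pixel's ray), 0 where there is no reading.
- bot.calibration(name): a dict with "intrinsics" (3x3 intrinsics, pixels), "dist" ([k1, k2, p1, p2, k3] as OpenCV has them; the pictures are not rectified), "R" (3x3) and "t" (3): a world point X has camera coordinates R X + t. Camera axes: x right, y down, z forward; pixel columns grow to the right and rows downward; lengths in m; the calibration is good to about 2 mm. A picture is of the moment at which its call begins. calibration takes no time and is no camera call.
- bot.job_done(): hands the job in, once; it reports no verdict.
Trained networks look in the newest picture that a camera, given by its name, has taken for a name from the list of things; names that differ only in an ending like _2 or _b are one class to them, and where a whole thing is asked for, a point or a joint stands for the part that bears it (a point fixed in the world has none). Each returns a list of dicts, best first, with "p" (0 to 1); they miss things now and then, are a little off and sometimes report something else, mostly with a low value. They report only what shows in the picture. A call takes as long as a camera call. They do not tell look-alikes from the thing itself.
- bot.regions_of(camera, thing): "pixels" (480x640 bool, what is visible of it) and "box" ([centre column, centre row, width, height] in pixels, round what is visible of it).
- bot.place_of(camera, thing): "point" ([row, column] in pixels: a listed point, or the origin of a listed thing).
The state is a dict: "time_s": time; "qpos": joint angles; "joint_velocities": joint speeds; "joint_efforts": joint torques, N m; "ee_pos": TCP position; "tcp_rot": TCP orientation; "contact_force": force on the tool from outside, world axes, zero at the start; "moment": the same for the moment, N m; "gripper_width": opening from 0.0 (shut) to 1.0 (fully open).
Only numpy, scipy, OpenCV 4.12 (cv2) and the standard library are available. Lean on these libraries where they do the work, as an engineer would, in place of code of your own. Each camera call takes 0.05 s, during which the arm holds its last target.

## Working session

There is one attempt and no reset: what is moved stays moved. The work goes in short steps, Python scripts to look and compute and a shell command to move; the robot and the scene stay as the last step left them, time stands still between calls to the robot, and variables do not carry over. Pictures are saved under pics/ and viewed, and the job is handed in when it is done.

```bash
mkdir -p pics; cat > h.py <<'E'
import numpy as np, cv2
from station import bot
def save(name,img): cv2.imwrite('pics/'+name+'.png',cv2.cvtColor(img,cv2.COLOR_RGB2BGR))
def cal(n):
    c=bot.calibration(n); return np.array(c['intrinsics'],float),np.array(c['dist'],float),np.array(c['R'],float),np.array(c['t'],float).reshape(3)
def ray(n,u,v):
    K,d,R,t=cal(n); p=cv2.undistortPoints(np.array([[[u,v]]],float),K,d)[0,0]
    return -R.T@t, R.T@np.array([p[0],p[1],1.])
def onz(n,u,v,z):
    o,r=ray(n,u,v); return o+r*(z-o[2])/r[2]
def dep(n,u,v,D):
    o,r=ray(n,u,v); return o+r*D
def proj(n,X):
    K,d,R,t=cal(n); return cv2.projectPoints(np.array(X,float).reshape(-1,3),cv2.Rodrigues(R)[0],t,K,d)[0][:,0]
E
python3 - <<'E'
from h import *
s=bot.observe(); print({k:np.round(v,3).tolist() for k,v in s.items()})
for n in('side','top'):
    im,d=bot.grab_frame(n); save(n+'0',im); np.save(n+'0.npy',d); K,di,R,t=cal(n); print(n,(-R.T@t).round(3),R.round(2).tolist())
    for th in('knob_center','pointer','shaft_tip','deck','on_mark','key_top','cleaner','ring_tray','bangle','magnifier'):
        print(th,[(round(float(x['p']),2),np.round(x['point'],1).tolist()) for x in bot.place_of(n,th)])
E
```

```text
{'time_s': 0.0, 'qpos': [1.248, 0.116, 1.442, -0.0, 1.584, -0.038], 'joint_velocities': [-0.001, 0.0, -0.0, 0.001, -0.0, 0.002], 'joint_efforts': [-0.003, -73.199, -63.249, -0.0, 0.006, -0.0], 'ee_pos': [0.19, 0.648, 0.253], 'tcp_rot': [[-0.96, 0.281, -0.0], [0.281, 0.96, -0.001], [0.0, -0.001, -1.0]], 'contact_force': [0.199, 0.476, -0.635], 'moment': [0.001, -0.05, -0.039], 'gripper_width': 0.996}
side [0.411 0.408 0.747] [[-0.96, -0.28, -0.0], [-0.21, 0.74, -0.63], [0.18, -0.61, -0.77]]
knob_center [(0.92, [189.0, 339.4]), (0.83, [207.5, 370.6]), (0.78, [220.7, 332.4]), (0.66, [249.1, 354.4]), (0.31, [223.3, 249.9])]
pointer [(0.74, [223.2, 378.9]), (0.66, [257.9, 372.8]), (0.59, [226.7, 320.4]), (0.28, [359.7, 256.0])]
shaft_tip [(0.92, [366.2, 254.3])]
deck [(0.67, [371.1, 256.5])]
on_mark [(0.56, [354.5, 255.8])]
key_top [(0.74, [368.1, 256.5])]
cleaner [(0.81, [378.7, 225.8])]
ring_tray [(0.86, [222.4, 249.9])]
bangle [(0.8, [350.0, 389.7])]
magnifier [(0.94, [170.4, 383.6])]
top [ 0.428 -0.111  1.082] [[-0.01, -1.0, -0.02], [-0.99, 0.02, -0.13], [0.13, 0.02, -0.99]]
knob_center [(0.9, [230.2, 419.8]), (0.82, [234.9, 373.5]), (0.59, [263.3, 350.4]), (0.58, [263.6, 399.0])]
pointer [(0.9, [225.4, 373.9]), (0.72, [275.2, 391.2]), (0.56, [277.9, 345.8]), (0.54, [237.1, 408.6]), (0.19, [234.8, 373.9])]
shaft_tip [(0.82, [224.4, 199.4])]
deck [(0.78, [229.1, 199.8]), (0.73, [222.1, 196.5]), (0.66, [204.9, 214.1]), (0.4, [165.5, 355.7])]
on_mark [(0.76, [226.6, 209.6])]
key_top [(0.72, [223.0, 198.4])]
cleaner [(0.61, [200.6, 214.1])]
ring_tray [(0.61, [164.4, 355.0]), (0.47, [223.0, 375.6]), (0.43, [221.4, 197.4])]
bangle [(0.47, [309.4, 271.6])]
magnifier [(0.75, [263.2, 462.4])]
```

View pics/side0.png

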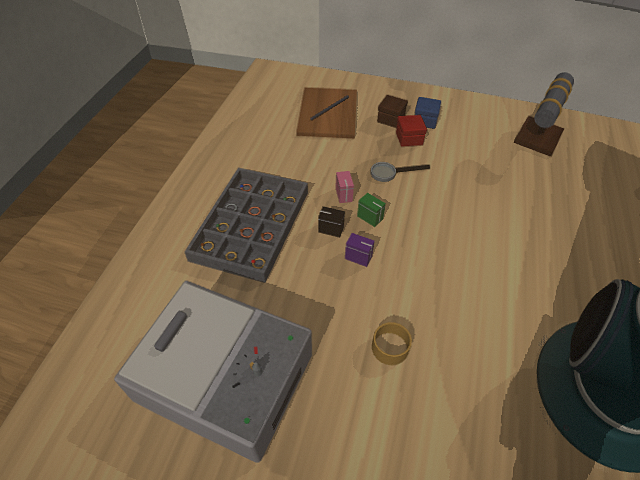

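View pics/top0.png

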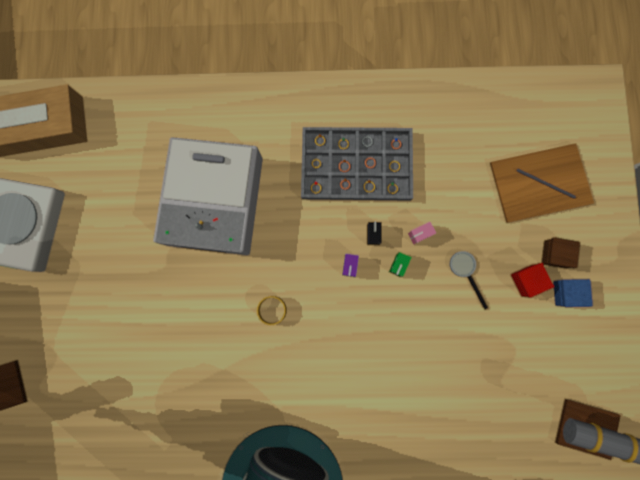

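```bash
python3 - <<'E'
import cv2
a=cv2.imread('pics/side0.png')[160:290,290:420]; b=cv2.imread('pics/top0.png')[200:300,330:450]
cv2.imwrite('pics/c1.png',cv2.hconcat([cv2.resize(a,(400,400),interpolation=2),cv2.resize(b,(400,400),interpolation=2)]))
a=cv2.imread('pics/side0.png')[325:405,215:295]; b=cv2.imread('pics/top0.png')[190:260,165:235]
cv2.imwrite('pics/c2.png',cv2.hconcat([cv2.resize(a,(400,400),interpolation=2),cv2.resize(b,(400,400),interpolation=2)]))
E
```

```text
(no output)
```

View pics/c1.png

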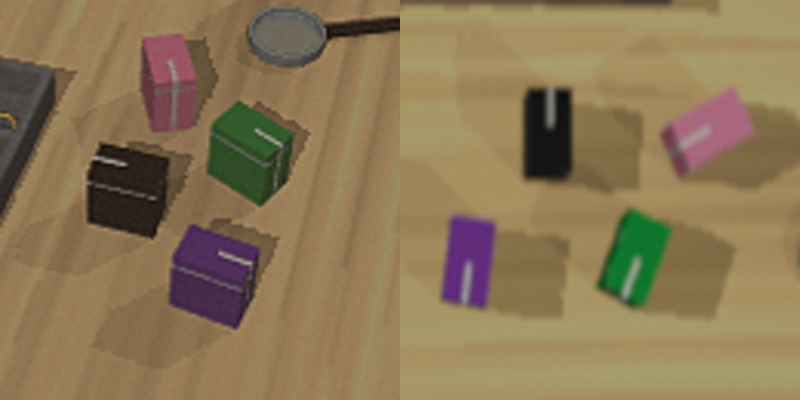

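View pics/c2.png

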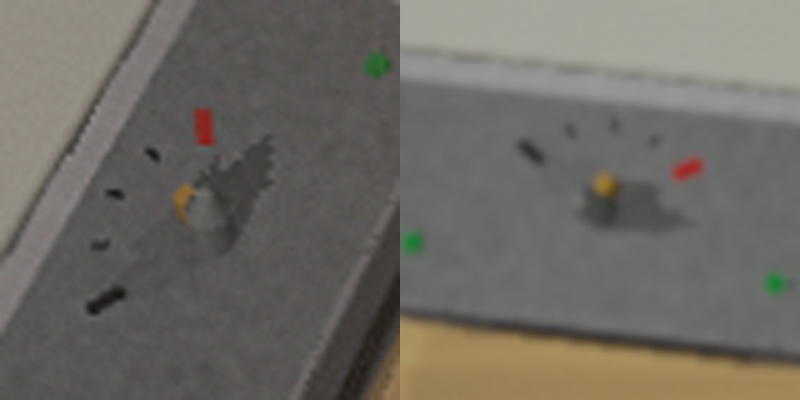

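Candidates for the knob: black (side 332,221 / top 374,233), pink (345,187 / 422,233), green (371,209 / 400,264), purple (360,249 / 350,265), and the dark brown box (392,110 / 561,252). By the description the black one with the white line is the knob, and the crop confirms it. The pointer faces away from the robot. The shaft is at side (256,366), with the brass key pointing towards the lid.

```bash
cat > fit.py <<'E'
from h import *
from scipy.optimize import minimize
def sil(n,x,y,yaw,z0=0,L=.048,W=.03,H=.05,S=4):
    c,s=np.cos(yaw),np.sin(yaw)
    P=[[x+c*a-s*b,y+s*a+c*b,z0+z] for a in(-L/2,L/2) for b in(-W/2,W/2) for z in(0,H)]
    h=cv2.convexHull(proj(n,P).astype(np.float32))[:,0]
    m=np.zeros((480,640),np.uint8); cv2.fillConvexPoly(m,np.round(h*16).astype(np.int32),255,cv2.LINE_AA,4); return m/255.
E
python3 - <<'E'
from fit import *
ms={}
for n,c in(('side',(332,221)),('top',(374,233))):
    im=cv2.imread(f'pics/{n}0.png').astype(int); m=((im.max(2)<62)).astype(np.uint8)
    w=np.zeros_like(m); w[c[1]-24:c[1]+24,c[0]-24:c[0]+24]=1; m&=w
    # fill white line
    m=cv2.morphologyEx(m,cv2.MORPH_CLOSE,np.ones((5,5)))
    k,l,st,_=cv2.connectedComponentsWithStats(m); i=1+st[1:,4].argmax(); ms[n]=(l==i)*1.; print(n,st[i])
    d=np.load(n+'0.npy'); vs,us=np.nonzero(w)
    P=np.array([dep(n,u,v,d[v,u]) for v,u in zip(vs,us) if d[v,u]>0]); Q=P[(P[:,2]>.044)&(P[:,2]<.06)]
    print(len(Q),Q.mean(0) if len(Q) else '', cv2.minAreaRect(Q[:,:2].astype(np.float32)) if len(Q) else '')
for cams in(('side',),('top',),('side','top')):
    f=lambda p:sum(np.abs(sil(n,*p)-ms[n]).sum() for n in cams)
    best=min((minimize(f,[.42+dx,-.25+dy,a],method='Nelder-Mead',options=dict(initial_simplex=[[.45+dx,-.2+dy,a],[.47+dx,-.2+dy,a],[.45+dx,-.18+dy,a],[.45+dx,-.2+dy,a+.2]])) for dx in(-.03,0,.03) for dy in(-.03,0,.03) for a in(-.1,.1)),key=lambda r:r.fun)
    print(cams,best.x.round(4),best.fun)
print('knob top', onz('top',374,233,.05), onz('side',332,212,.05))
print('shaft',onz('side',254.3,366.2,.13),onz('top',199.4,224.4,.13))
for n,pts in(('side',dict(black=(215+105/5,325+300/5),red=(215+205/5,325+127/5),tip=(215+210/5,325+193/5),g1=(291,337.5),key=(215+184/5,325+200/5))),('top',dict(black=(165+530/400*70,190+152*.175),red=(165+688*.175-70,190+168*.175),g1=(165+(413-400)*.175,190+243*.175),g2=(165+(775-400)*.175,190+284*.175),key=(165+(604-400)*.175,190+184*.175)))):
    for k,(u,v) in pts.items():
        if k=='black' and n=='top': u=165+130*.175
        if k=='red' and n=='top': u=165+288*.175
        z={'tip':.13,'key':.114}.get(k,.1); print(n,k,(round(u,1),round(v,1)),onz(n,u,v,z).round(4))
E
```

```text
side [319 207  26  30 631]
405 [ 0.55051567 -0.20459753  0.05087615] ((0.5391494035720825, -0.20077723264694214), (0.0517774298787117, 0.11886962503194809), 53.281436920166016)
top [368 223  13  22 276]Traceback (most recent call last):
  File "<stdin>", line 10, in <module>
  File "h.py", line 12, in dep
    o,r=ray(n,u,v); return o+r*D
        ~~~^^^^^^^
  File "h.py", line 7, in ray
    K,d,R,t=cal(n); p=cv2.undistortPoints(np.array([[[u,v]]],float),K,d)[0,0]
            ~~~^^^
  File "h.py", line 5, in cal
    c=bot.calibration(n); return np.array(c['intrinsics'],float),np.array(c['dist'],float),np.array(c['R'],float),np.array(c['t'],float).reshape(3)
ValueError: time passes only in moves, steps and waits
```

```bash
python3 - <<'E'
s=open('h.py').read()
s=s.replace("def cal(n):\n","import functools\n@functools.lru_cache(None)\ndef cal(n):\n"); open('h.py','w').write(s)
E
cat > m0.py <<'E'
from fit import *
ms={}
for n,c in(('side',(332,221)),('top',(374,233))):
    im=cv2.imread(f'pics/{n}0.png').astype(int); m=((im.max(2)<62)).astype(np.uint8)
    w=np.zeros_like(m); w[c[1]-18:c[1]+18,c[0]-18:c[0]+18]=1; m&=w
    m=cv2.morphologyEx(m,cv2.MORPH_CLOSE,np.ones((5,5)))
    k,l,st,_=cv2.connectedComponentsWithStats(m); i=1+st[1:,4].argmax(); ms[n]=(l==i)*1.; print(n,st[i])
    d=np.load(n+'0.npy'); vs,us=np.nonzero(w)
    P=np.array([dep(n,u,v,d[v,u]) for v,u in zip(vs,us) if d[v,u]>0]); Q=P[(P[:,2]>.046)&(P[:,2]<.06)]
    if len(Q): print(len(Q),Q.mean(0),cv2.minAreaRect(Q[:,:2].astype(np.float32)))
for cams in(('side',),('top',),('side','top')):
    f=lambda p:sum(np.abs(sil(n,*p)-ms[n]).sum() for n in cams)
    best=min((minimize(f,[0,0,0],method='Nelder-Mead',options=dict(initial_simplex=[[.55,-.19,a],[.57,-.19,a],[.55,-.21,a],[.55,-.20,a+.2]])) for a in(-.1,.1,0)),key=lambda r:r.fun)
    print(cams,best.x.round(4),best.fun)
print('shaft',onz('side',254.3,366.2,.13),onz('top',199.4,224.4,.13))
T=lambda a,b:(165+(a-400)*.175,190+b*.175)
S=lambda a,b:(215+a/5,325+b/5)
for n,pts in(('side',dict(black=S(105,300),red=S(205,127),tip=S(208,193),g1=S(377,65),key=S(184,200))),('top',dict(black=T(530,152),red=T(688,168),g1=T(413,243),g2=T(775,284),key=T(604,184)))):
    for k,(u,v) in pts.items():
        z={'tip':.13,'key':.114}.get(k,.1); print(n,k,(round(u,1),round(v,1)),onz(n,u,v,z).round(4))
E
python3 m0.py
```

```text
side [319 207  26  30 631]
299 [ 0.56270134 -0.21649051  0.05116925] ((0.5456233024597168, -0.20979414880275726), (0.047580622136592865, 0.0977296233177185), 63.028228759765625)
top [368 223  13  22 276]
283 [ 0.5621296  -0.21556448  0.0498349 ] ((0.5615648031234741, -0.215449720621109), (0.029664821922779083, 0.04776175692677498), 88.41744232177734)
('side',) [ 0.5627 -0.2208  0.1307] 76.31764705882354
('top',) [ 0.5618 -0.2157 -0.2039] 116.94901960784314
('side', 'top') [ 0.5626 -0.2197  0.0726] 215.1176470588235
shaft [0.57466646 0.16729842 0.13      ] [0.57412708 0.15939207 0.13      ]
side black (236.0, 385.0) [0.5979 0.1908 0.1   ]
side red (256.0, 350.4) [0.5893 0.1306 0.1   ]
side tip (256.6, 363.6) [0.5729 0.1626 0.13  ]
side g1 (290.4, 338.0) [0.5454 0.0959 0.1   ]
side key (251.8, 365.0) [0.5831 0.1603 0.114 ]
top black (187.8, 216.6) [0.5963 0.1938 0.1   ]
top red (215.4, 219.4) [0.5891 0.1331 0.1   ]
top g1 (167.3, 232.5) [0.5621 0.2379 0.1   ]
top g2 (230.6, 239.7) [0.5442 0.0994 0.1   ]
top key (200.7, 222.2) [0.5813 0.1612 0.114 ]
```

```bash
cat > go.py <<'E'
from h import *
from scipy.spatial.transform import Rotation as Ro
# target xyz, knob yaw -> tool pointing down with tool y at yaw+90deg
def delta(x,y,z,yaw):
    s=bot.observe(); p=np.array(s['ee_pos']); R=np.array(s['tcp_rot'])
    yt=np.array([-np.sin(yaw),np.cos(yaw),0]); zt=np.array([0,0,-1.]); xt=np.cross(yt,zt)
    T=np.c_[xt,yt,zt]
    print('shift',(R.T@(np.array([x,y,z])-p)).round(4),'rot',Ro.from_matrix(R.T@T).as_rotvec().round(4),'t',round(s['time_s'],2))
def st():
    s=bot.observe(); R=np.array(s['tcp_rot'])
    print('t',round(s['time_s'],2),'p',np.round(s['ee_pos'],4),'yaw',round(float(np.arctan2(-R[0,1],R[1,1])),3),'F',np.round(s['contact_force'],1),'w',round(float(s['gripper_width']),3),'tilt',R[:2,2].round(4))
E
python3 - <<'E'
from go import *
delta(.5617,-.2155,.16,-.028)
d=np.load('top0.npy'); Q=[]
for n,(u0,v0) in(('top',(199,224)),('side',(255,366))):
    d=np.load(n+'0.npy'); P=np.array([np.r_[dep(n,u,v,d[v,u]),u,v] for u in range(u0-9,u0+10) for v in range(v0-9,v0+10) if d[v,u]>0])
    for lo,hi in((.095,.104),(.106,.116),(.116,.124),(.124,.14)):
        q=P[(P[:,2]>lo)&(P[:,2]<hi)]; print(n,lo,len(q),q.mean(0).round(4) if len(q) else '')
E
```

```text
shift [-0.5996 -0.724   0.0933] rot [-0.     -0.     -0.2568] t 1.1
top 0.095 304 [5.800000e-01 1.685000e-01 1.006000e-01 1.990855e+02 2.238059e+02]
top 0.106 15 [5.773000e-01 1.625000e-01 1.121000e-01 2.003333e+02 2.242000e+02]
top 0.116 16 [5.733e-01 1.640e-01 1.204e-01 1.985e+02 2.255e+02]
top 0.124 17 [5.723000e-01 1.656000e-01 1.282000e-01 1.967059e+02 2.254118e+02]
side 0.095 236 [5.828000e-01 1.538000e-01 1.012000e-01 2.545127e+02 3.647966e+02]
side 0.106 38 [5.753000e-01 1.652000e-01 1.114000e-01 2.558158e+02 3.701842e+02]
side 0.116 38 [5.728000e-01 1.662000e-01 1.206000e-01 2.565263e+02 3.686316e+02]
side 0.124 40 [5.73600e-01 1.64700e-01 1.27900e-01 2.55825e+02 3.65400e+02]
```

```bash
R="-0.599 -0.7245 0.09 0 0 -0.256 0.5"; python3 -m handwheel '-0.599 -0.7245 0.093 0 0 -0.256 0.5;-0.599 -0.7245 0.093 0 0 -0.256 0.5;-0.599 -0.7245 0.093 0 0 -0.256 0.5;-0.599 -0.7245 0.093 0 0 -0.256 0.5;-0.599 -0.7245 0.093 0 0 -0.256 0.5;-0.599 -0.7245 0.093 0 0 -0.256 0.5;-0.599 -0.7245 0.093 0 0 -0.256 0.5;-0.599 -0.7245 0.093 0 0 -0.256 0.5;-0.599 -0.7245 0.093 0 0 -0.256 0.5;-0.599 -0.7245 0.093 0 0 -0.256 0.5;-0.599 -0.7245 0.093 0 0 -0.256 0.5;-0.599 -0.7245 0.093 0 0 -0.256 0.5'; python3 -c "
from go import *
st();delta(.5617,-.2155,.13,-.028)"
```

```text
time_s: 2.1
ee_pos: [0.3864, 0.1888, 0.2043]
tcp_rot: [[-1.0, 0.028, 0.001], [0.028, 1.0, 0.0], [-0.001, 0.0, -1.0]]
contact_force: [1.1, 1.4, 0.5]
gripper_width: 0.752
t 2.1 p [0.3864 0.1888 0.2043] yaw -0.028 F [1.1 1.4 0.5] w 0.752 tilt [0.001  0.0004]
shift [-0.1867 -0.3992  0.0743] rot [ 0.0005  0.001  -0.0004] t 2.1
```

```bash
python3 -m handwheel '-0.1867 -0.3992 0.074 0 0 0 0.5;-0.1867 -0.3992 0.074 0 0 0 0.5;-0.1867 -0.3992 0.074 0 0 0 0.5;-0.1867 -0.3992 0.074 0 0 0 0.5;-0.1867 -0.3992 0.074 0 0 0 0.5;-0.1867 -0.3992 0.074 0 0 0 0.5;-0.1867 -0.3992 0.074 0 0 0 0.5;-0.1867 -0.3992 0.074 0 0 0 0.5;-0.1867 -0.3992 0.074 0 0 0 0.5;-0.1867 -0.3992 0.074 0 0 0 0.5;-0.1867 -0.3992 0.074 0 0 0 0.5;-0.1867 -0.3992 0.074 0 0 0 0.5'; python3 -c "
from go import *
st();delta(.5617,-.2155,.033,-.028)
im,d=bot.grab_frame('side'); save('s1',cv2.resize(im[120:320,240:440],(600,600)))
im,d=bot.grab_frame('top'); save('t1',cv2.resize(im[180:300,310:450],(700,600)))"
```

```text
time_s: 3.1
ee_pos: [0.562, -0.218, 0.1284]
tcp_rot: [[-0.999, 0.032, -0.002], [0.032, 0.999, -0.0], [0.002, -0.0, -1.0]]
contact_force: [0.7, 0.7, 0.2]
gripper_width: 0.751
t 3.1 p [ 0.562  -0.218   0.1284] yaw -0.032 F [0.7 0.7 0.2] w 0.751 tilt [-0.0015 -0.0002]
shift [0.0002 0.0025 0.0954] rot [-0.0003 -0.0015 -0.0039] t 3.1
```

View pics/s1.png

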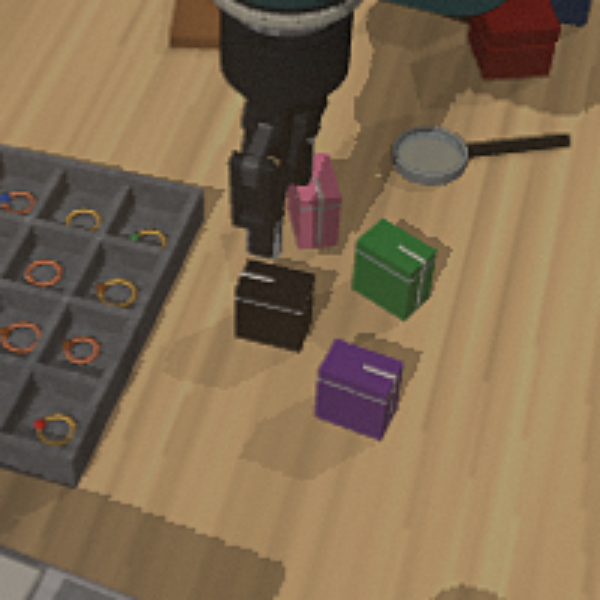

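View pics/t1.png

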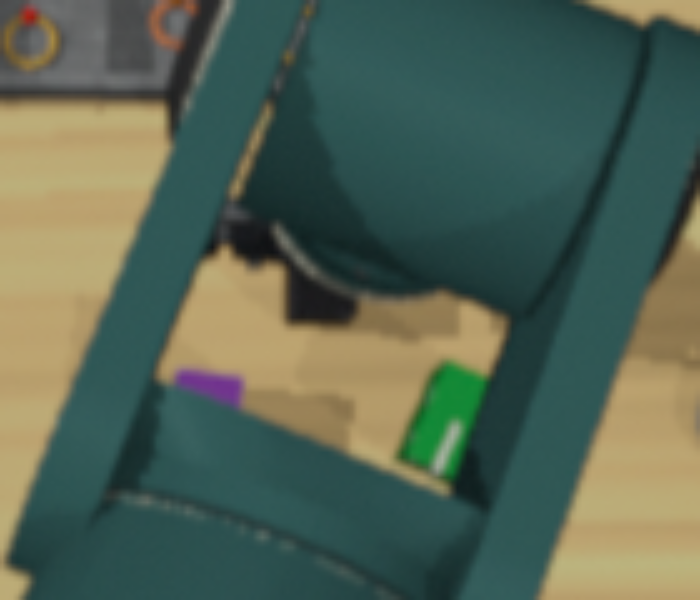

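The side view shows the open fingers right above the black knob, at crop (275,300), with the tray and look-alikes clear.

```bash
python3 -m handwheel '0 0 0.02 0 0 0 0.5;0 0 0.04 0 0 0 0.5;0 0 0.06 0 0 0 0.5;0 0 0.08 0 0 0 0.5;0 0 0.09 0 0 0 0.5;0 0 0.097 0 0 0 0.5;0 0 0.097 0 0 0 0.5'; python3 -c "
from go import *
st();delta(.5617,-.2155,.033,-.028)
im,d=bot.grab_frame('side'); save('s2',cv2.resize(im[120:320,240:440],(600,600)))"
```

```text
time_s: 3.78
ee_pos: [0.5609, -0.2129, 0.0324]
tcp_rot: [[-1.0, 0.028, -0.001], [0.028, 1.0, 0.0], [0.001, 0.0, -1.0]]
contact_force: [-1.1, -0.1, 0.5]
gripper_width: 0.749
t 3.78 p [ 0.5609 -0.2129  0.0324] yaw -0.028 F [-1.1 -0.1  0.5] w 0.749 tilt [-0.001   0.0005]
shift [-0.0008 -0.0025 -0.0006] rot [ 0.0004 -0.001  -0.0001] t 3.78
```

View pics/s2.png

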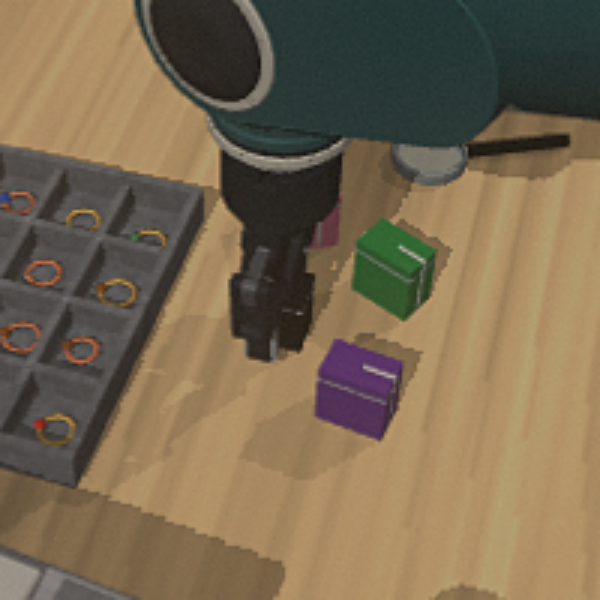

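```bash
python3 -m handwheel '0 0 0.0 0 0 0 -1;0 0 0.0 0 0 0 -1;0 0 0.0 0 0 0 -1;0 0 0.0 0 0 0 -1;0 0 0.0 0 0 0 -1;0 0 0.0 0 0 0 -1;0 0 0.0 0 0 0 -1;0 0 0.0 0 0 0 -1' 60; python3 -c "
from go import *
st()"; python3 -m handwheel '0 0 -0.03 0 0 0 -1;0 0 -0.06 0 0 0 -1;0 0 -0.1 0 0 0 -1;0 0 -0.14 0 0 0 -1;0 0 -0.16 0 0 0 -1;0 0 -0.16 0 0 0 -1;0 0 -0.16 0 0 0 -1;0 0 -0.16 0 0 0 -1' ; python3 -c "
from go import *
st();delta(.5733,.1645,.20,.1)
im,d=bot.grab_frame('side'); save('s3',cv2.resize(im[80:320,200:440],(600,600)))"
```

```text
time_s: 4.5
ee_pos: [0.5619, -0.214, 0.0343]
tcp_rot: [[-1.0, 0.029, 0.002], [0.029, 1.0, -0.001], [-0.002, -0.001, -1.0]]
contact_force: [-0.4, 1.0, 7.3]
gripper_width: 0.344
t 4.5 p [ 0.5619 -0.214   0.0343] yaw -0.029 F [-0.4  1.   7.3] w 0.344 tilt [ 0.0016 -0.0006]
time_s: 5.17
ee_pos: [0.561, -0.2136, 0.1921]
tcp_rot: [[-1.0, 0.029, -0.001], [0.029, 1.0, 0.0], [0.001, 0.0, -1.0]]
contact_force: [0.2, -0.2, -1.4]
gripper_width: 0.347
t 5.17 p [ 0.561  -0.2136  0.1921] yaw -0.029 F [ 0.2 -0.2 -1.4] w 0.347 tilt [-0.001   0.0005]
shift [-0.0014  0.3783 -0.0078] rot [ 0.0005 -0.001  -0.1288] t 5.17
```

View pics/s3.png

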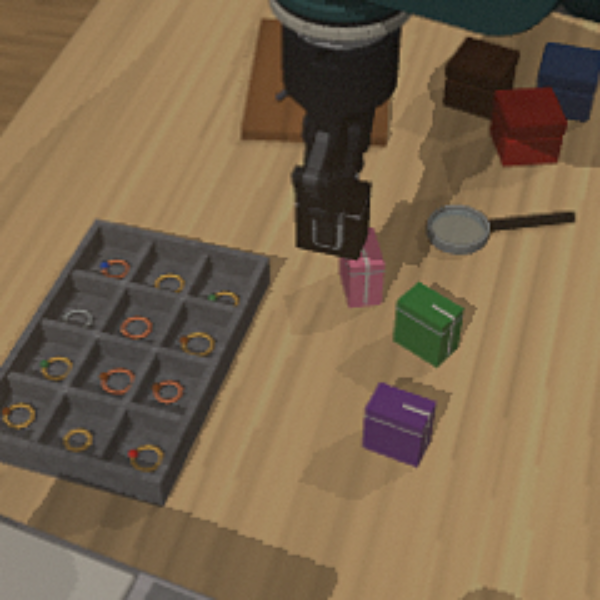

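```bash
python3 -m handwheel '-0.0014 0.379 0 0 0 -0.129 -1;-0.0014 0.379 0 0 0 -0.129 -1;-0.0014 0.379 0 0 0 -0.129 -1;-0.0014 0.379 0 0 0 -0.129 -1;-0.0014 0.379 0 0 0 -0.129 -1;-0.0014 0.379 0 0 0 -0.129 -1;-0.0014 0.379 0 0 0 -0.129 -1;-0.0014 0.379 0 0 0 -0.129 -1;-0.0014 0.379 0 0 0 -0.129 -1;-0.0014 0.379 0 0 0 -0.129 -1;-0.0014 0.379 0 0 0 -0.129 -1;-0.0014 0.379 0 0 0 -0.129 -1';python3 -c "
from go import *
st();delta(.5733,.1645,.175,.1)
im,d=bot.grab_frame('side'); save('s4',cv2.resize(im[240:440,150:350],(600,600)))
save('s4f',im); np.save('s4.npy',d)
im,d=bot.grab_frame('top'); save('t4',im);st()"
```

```text
time_s: 6.22
ee_pos: [0.5732, 0.165, 0.1917]
tcp_rot: [[-0.995, -0.101, -0.002], [-0.101, 0.995, -0.001], [0.002, -0.001, -1.0]]
contact_force: [0.2, -0.4, -1.1]
gripper_width: 0.346
t 6.22 p [0.5732 0.165  0.1917] yaw 0.101 F [ 0.2 -0.4 -1.1] w 0.346 tilt [-0.002  -0.0008]
shift [-0.     -0.0005  0.0167] rot [-0.0006 -0.002   0.0011] t 6.22
t 6.32 p [0.5736 0.164  0.1924] yaw 0.099 F [ 0.1 -0.5 -0.8] w 0.34 tilt [-0.0009 -0.0005]
```

View pics/s4.png

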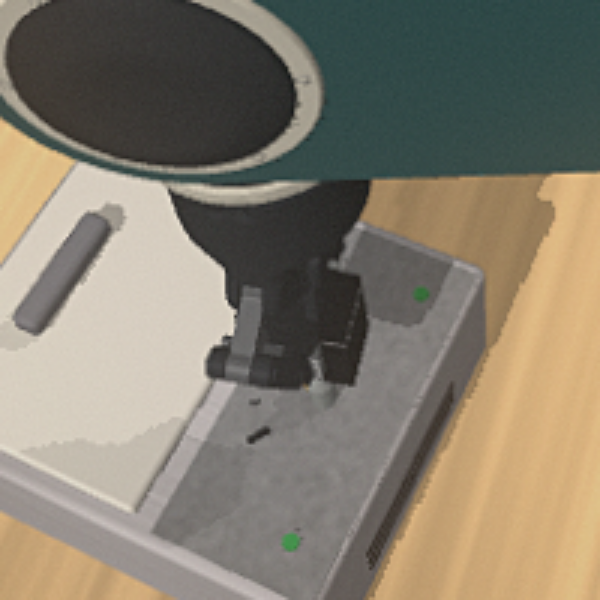

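View pics/t4.png

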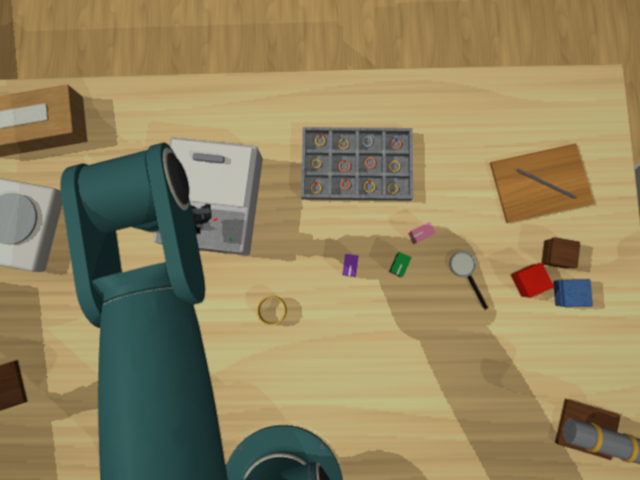

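```bash
python3 - <<'E'
from h import *
im=cv2.imread('pics/s4f.png'); im=im[330:390,230:290]; im=cv2.resize(im,(600,600),interpolation=2)
def box(x,y,z,yaw,col):
    c,s=np.cos(yaw),np.sin(yaw); P=[]
    for zz in(0,.05):
        for a,b in((-.024,-.015),(.024,-.015),(.024,.015),(-.024,.015)): P.append([x+c*a-s*b,y+s*a+c*b,z+zz])
    q=((proj('side',P)-[230,330]+.5)*10).astype(int)
    for k in range(4):
        for a,b in((k,(k+1)%4),(k+4,(k+1)%4+4),(k,k+4)): cv2.line(im,tuple(map(int,q[a])),tuple(map(int,q[b])),col,1)
box(.5733,.1645,.193-.033,.1,(0,255,0))
q=((proj('side',[[.5733,.1645,.1],[.5733,.1645,.13]])-[230,330]+.5)*10).astype(int)
cv2.line(im,tuple(map(int,q[0])),tuple(map(int,q[1])),(255,0,255),1)
im=cv2.convertScaleAbs(im,alpha=1.8,beta=20)
cv2.imwrite('pics/ov4.png',im)
E
```

```text
(no output)
```

View pics/ov4.png

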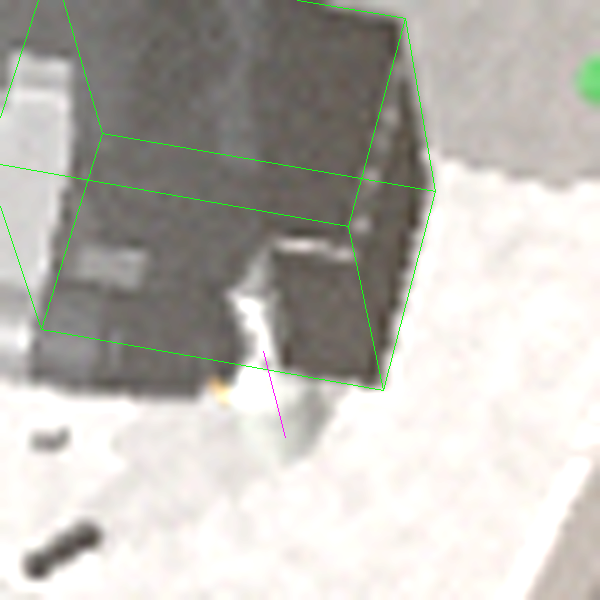

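Overlay: the predicted box coincides with the visible knob edges (crop corner 383,388), so the knob sits centred in the hand. The shaft base shows at about (295,450), within 1–2 mm of the axis I assumed.

```bash
python3 -m handwheel '0 0 0.012 0 0 0 -1;0 0 0.022 0 0 0 -1;0 0 0.030 0 0 0 -1;0 0 0.033 0 0 0 -1;0 0 0.035 0 0 0 -1;0 0 0.035 0 0 0 -1'; python3 -c "
from go import *
st()"; python3 -m handwheel '0 0 0.002 0 0 0 -1;0 0 0.004 0 0 0 -1;0 0 0.005 0 0 0 -1;0 0 0.005 0 0 0 -1'; python3 -c "
from go import *
st()"
```

```text
time_s: 6.82
ee_pos: [0.5735, 0.1649, 0.1575]
tcp_rot: [[-0.995, -0.1, -0.001], [-0.1, 0.995, -0.0], [0.001, -0.0, -1.0]]
contact_force: [0.7, -0.8, -0.9]
gripper_width: 0.346
t 6.82 p [0.5735 0.1649 0.1575] yaw 0.1 F [ 0.7 -0.8 -0.9] w 0.346 tilt [-0.0007 -0.0002]
time_s: 7.15
ee_pos: [0.5736, 0.1651, 0.153]
tcp_rot: [[-0.995, -0.1, -0.0], [-0.1, 0.995, -0.0], [0.0, -0.0, -1.0]]
contact_force: [-0.1, -0.7, -0.4]
gripper_width: 0.345
t 7.15 p [0.5736 0.1651 0.153 ] yaw 0.1 F [-0.1 -0.7 -0.4] w 0.345 tilt [-0.0001 -0.    ]
```

```bash
python3 -m handwheel '0 0 0.001 0 0 0 -1;0 0 0.002 0 0 0 -1;0 0 0.003 0 0 0 -1;0 0 0.004 0 0 0 -1;0 0 0.004 0 0 0 -1;0 0 0.004 0 0 0 -1'; python3 -c "
from go import *
st()"; python3 -m handwheel '0 0 0.001 0 0 0 -1;0 0 0.002 0 0 0 -1;0 0 0.0025 0 0 0 -1;0 0 0.0025 0 0 0 -1'; python3 -c "
from go import *
st()"
```

```text
time_s: 7.65
ee_pos: [0.5736, 0.1651, 0.149]
tcp_rot: [[-0.995, -0.1, -0.0], [-0.1, 0.995, -0.0], [0.0, -0.0, -1.0]]
contact_force: [0.9, 0.1, -0.4]
gripper_width: 0.344
t 7.65 p [0.5736 0.1651 0.149 ] yaw 0.1 F [ 0.9  0.1 -0.4] w 0.344 tilt [-0.0002 -0.0001]
time_s: 7.98
ee_pos: [0.5737, 0.1651, 0.1468]
tcp_rot: [[-0.995, -0.1, 0.0], [-0.1, 0.995, 0.0], [-0.0, 0.0, -1.0]]
contact_force: [0.0, -0.1, 2.7]
gripper_width: 0.344
t 7.98 p [0.5737 0.1651 0.1468] yaw 0.1 F [ 0.  -0.1  2.7] w 0.344 tilt [0.0003 0.0001]
```

Contact on the key top at 2.7 N, with no side force. Pressing slightly more, then turning clockwise slowly.

```bash
python3 -m handwheel '0 0 0.0007 0 0 0.03 -1;0 0 0.0007 0 0 0.06 -1;0 0 0.0007 0 0 0.09 -1;0 0 0.0007 0 0 0.12 -1;0 0 0.0007 0 0 0.15 -1;0 0 0.0007 0 0 0.18 -1;0 0 0.0007 0 0 0.2 -1'; python3 -c "
from go import *
st()"
```

```text
time_s: 8.57
ee_pos: [0.574, 0.1654, 0.1465]
tcp_rot: [[-0.995, 0.101, 0.001], [0.101, 0.995, 0.001], [-0.001, 0.001, -1.0]]
contact_force: [1.9, 2.6, 4.1]
gripper_width: 0.345
t 8.57 p [0.574  0.1654 0.1465] yaw -0.101 F [1.9 2.6 4.1] w 0.345 tilt [0.0013 0.0007]
```

```bash
python3 -m handwheel '0 0 0 0 0 0.025 -1;0 0 0 0 0 0.05 -1;0 0 0 0 0 0.075 -1;0 0 0 0 0 0.1 -1'; python3 -c "
from go import *
st()"
```

```text
time_s: 8.9
ee_pos: [0.5739, 0.1653, 0.1463]
tcp_rot: [[-0.98, 0.2, 0.001], [0.2, 0.98, 0.0], [-0.001, 0.001, -1.0]]
contact_force: [2.1, 3.1, 5.1]
gripper_width: 0.345
t 8.9 p [0.5739 0.1653 0.1463] yaw -0.201 F [2.1 3.1 5.1] w 0.345 tilt [0.0009 0.0004]
```

```bash
python3 -m handwheel '0 0 0 0 0 0.02 -1;0 0 0 0 0 0.04 -1;0 0 0 0 0 0.06 -1;0 0 0 0 0 0.06 -1'; python3 -c "
from go import *
st()"; python3 -m handwheel '0 0 0 0 0 0.02 -1;0 0 0 0 0 0.04 -1;0 0 0 0 0 0.06 -1;0 0 0 0 0 0.06 -1'; python3 -c "
from go import *
st()"
```

```text
time_s: 9.23
ee_pos: [0.5737, 0.1651, 0.1459]
tcp_rot: [[-0.966, 0.258, 0.0], [0.258, 0.966, -0.0], [-0.0, -0.0, -1.0]]
contact_force: [2.0, 2.7, 4.3]
gripper_width: 0.346
t 9.23 p [0.5737 0.1651 0.1459] yaw -0.261 F [2.  2.7 4.3] w 0.346 tilt [ 0.0001 -0.    ]
time_s: 9.57
ee_pos: [0.5736, 0.165, 0.1458]
tcp_rot: [[-0.949, 0.316, -0.0], [0.316, 0.949, -0.0], [0.0, -0.0, -1.0]]
contact_force: [1.0, 1.0, 3.0]
gripper_width: 0.337
t 9.57 p [0.5736 0.165  0.1458] yaw -0.322 F [1. 1. 3.] w 0.337 tilt [-0.0003 -0.0001]
```

```bash
python3 -m handwheel '0 0 0 0 0 0.02 -1;0 0 0 0 0 0.04 -1;0 0 0 0 0 0.04 -1'; python3 -c "
from go import *
st();print(np.round(bot.observe()['moment'],3))"; python3 -m handwheel '0 0 0 0 0 0.02 -1;0 0 0 0 0 0.04 -1;0 0 0 0 0 0.04 -1'; python3 -c "
from go import *
st();print(np.round(bot.observe()['moment'],3))"
```

```text
time_s: 9.82
ee_pos: [0.5733, 0.1649, 0.1453]
tcp_rot: [[-0.935, 0.354, -0.001], [0.354, 0.935, -0.0], [0.001, -0.001, -1.0]]
contact_force: [-0.2, 1.4, -0.7]
gripper_width: 0.345
t 9.82 p [0.5733 0.1649 0.1453] yaw -0.362 F [-0.2  1.4 -0.7] w 0.345 tilt [-0.0012 -0.0004]
[-0.011  0.016 -0.012]
time_s: 10.07
ee_pos: [0.5735, 0.165, 0.1457]
tcp_rot: [[-0.92, 0.391, -0.0], [0.391, 0.92, -0.0], [0.0, -0.0, -1.0]]
contact_force: [-0.3, -0.1, -1.0]
gripper_width: 0.342
t 10.07 p [0.5735 0.165  0.1457] yaw -0.402 F [-0.3 -0.1 -1. ] w 0.342 tilt [-0.0004 -0.0002]
[0.001 0.049 0.055]
```

The vertical force dropped to zero at yaw −0.36, as estimated, so the key is found. Checking by lowering gently.

```bash
python3 -m handwheel '0 0 0.001 0 0 0 -1;0 0 0.002 0 0 0 -1;0 0 0.002 0 0 0 -1'; python3 -c "
from go import *
st();print(np.round(bot.observe()['moment'],3))"; python3 -m handwheel '0 0 0.001 0 0 0 -1;0 0 0.001 0 0 0 -1'; python3 -c "
from go import *
st();print(np.round(bot.observe()['moment'],3))"
```

```text
time_s: 10.32
ee_pos: [0.5735, 0.1651, 0.1436]
tcp_rot: [[-0.921, 0.389, -0.0], [0.389, 0.921, -0.0], [0.0, -0.0, -1.0]]
contact_force: [0.7, -0.2, -0.6]
gripper_width: 0.341
t 10.32 p [0.5735 0.1651 0.1436] yaw -0.4 F [ 0.7 -0.2 -0.6] w 0.341 tilt [-0.0004 -0.0001]
[-0.029 -0.059  0.019]
time_s: 10.48
ee_pos: [0.5736, 0.1651, 0.1427]
tcp_rot: [[-0.921, 0.389, -0.0], [0.389, 0.921, -0.0], [0.0, -0.0, -1.0]]
contact_force: [-0.5, -0.2, -0.5]
gripper_width: 0.343
t 10.48 p [0.5736 0.1651 0.1427] yaw -0.4 F [-0.5 -0.2 -0.5] w 0.343 tilt [-0.0002 -0.    ]
[0.006 0.009 0.012]
```

```bash
python3 -m handwheel '0 0 0.001 0 0 0 -1;0 0 0.002 0 0 0 -1;0 0 0.003 0 0 0 -1;0 0 0.004 0 0 0 -1;0 0 0.004 0 0 0 -1'; python3 -c "
from go import *
st()"; python3 -m handwheel '0 0 0.001 0 0 0 -1;0 0 0.002 0 0 0 -1;0 0 0.003 0 0 0 -1;0 0 0.003 0 0 0 -1'; python3 -c "
from go import *
st()"
```

```text
time_s: 10.9
ee_pos: [0.5736, 0.1651, 0.1386]
tcp_rot: [[-0.921, 0.389, -0.0], [0.389, 0.921, -0.0], [0.0, -0.0, -1.0]]
contact_force: [0.5, -0.0, -0.3]
gripper_width: 0.348
t 10.9 p [0.5736 0.1651 0.1386] yaw -0.4 F [ 0.5 -0.  -0.3] w 0.348 tilt [-0.0003 -0.    ]
time_s: 11.23
ee_pos: [0.5736, 0.1651, 0.1356]
tcp_rot: [[-0.921, 0.389, -0.0], [0.389, 0.921, -0.0], [0.0, -0.0, -1.0]]
contact_force: [-0.5, 0.4, -0.0]
gripper_width: 0.345
t 11.23 p [0.5736 0.1651 0.1356] yaw -0.4 F [-0.5  0.4 -0. ] w 0.345 tilt [-0.0003 -0.0001]
```

```bash
python3 -m handwheel '0 0 0.0007 0 0 0 -1;0 0 0.0014 0 0 0 -1;0 0 0.0014 0 0 0 -1'; python3 -c "
from go import *
st()"; python3 -m handwheel '0 0 0.0005 0 0 0 -1;0 0 0.001 0 0 0 -1;0 0 0.001 0 0 0 -1'; python3 -c "
from go import *
st()"
```

```text
time_s: 11.48
ee_pos: [0.5736, 0.1651, 0.1344]
tcp_rot: [[-0.921, 0.389, 0.0], [0.389, 0.921, 0.0], [-0.0, 0.0, -1.0]]
contact_force: [-0.1, -0.1, -1.7]
gripper_width: 0.346
t 11.48 p [0.5736 0.1651 0.1344] yaw -0.4 F [-0.1 -0.1 -1.7] w 0.346 tilt [0. 0.]
time_s: 11.73
ee_pos: [0.5737, 0.1651, 0.1343]
tcp_rot: [[-0.921, 0.389, 0.0], [0.389, 0.921, 0.0], [-0.0, 0.0, -1.0]]
contact_force: [-4.2, -0.8, 7.8]
gripper_width: 0.344
t 11.73 p [0.5737 0.1651 0.1343] yaw -0.4 F [-4.2 -0.8  7.8] w 0.344 tilt [0.0003 0.    ]
```

The knob stopped hard at 7.8 N, at the expected home height on the deck (14 mm below the key-top contact). Relaxing the pressure and turning clockwise about 0.72 rad.

```bash
python3 -m handwheel '0 0 -0.0006 0 0 0 -1;0 0 -0.0006 0 0 0.06 -1;0 0 -0.0006 0 0 0.12 -1;0 0 -0.0006 0 0 0.18 -1;0 0 -0.0006 0 0 0.24 -1;0 0 -0.0006 0 0 0.3 -1;0 0 -0.0006 0 0 0.36 -1;0 0 -0.0006 0 0 0.42 -1;0 0 -0.0006 0 0 0.48 -1;0 0 -0.0006 0 0 0.54 -1;0 0 -0.0006 0 0 0.60 -1;0 0 -0.0006 0 0 0.60 -1'; python3 -c "
from go import *
st();print(np.round(bot.observe()['moment'],3))
im,d=bot.grab_frame('side'); save('s5',cv2.resize(im[310:410,200:300],(600,600)))
im,d=bot.grab_frame('top'); save('t5',cv2.resize(im[180:260,140:240],(750,600)))"
```

```text
time_s: 12.73
ee_pos: [0.5743, 0.166, 0.1345]
tcp_rot: [[-0.537, 0.843, 0.002], [0.843, 0.537, 0.002], [0.0, 0.003, -1.0]]
contact_force: [6.1, 7.8, -2.3]
gripper_width: 0.35
t 12.73 p [0.5743 0.166  0.1345] yaw -1.003 F [ 6.1  7.8 -2.3] w 0.35 tilt [0.0023 0.002 ]
[ 1.352 -1.013  0.09 ]
```

View pics/s5.png

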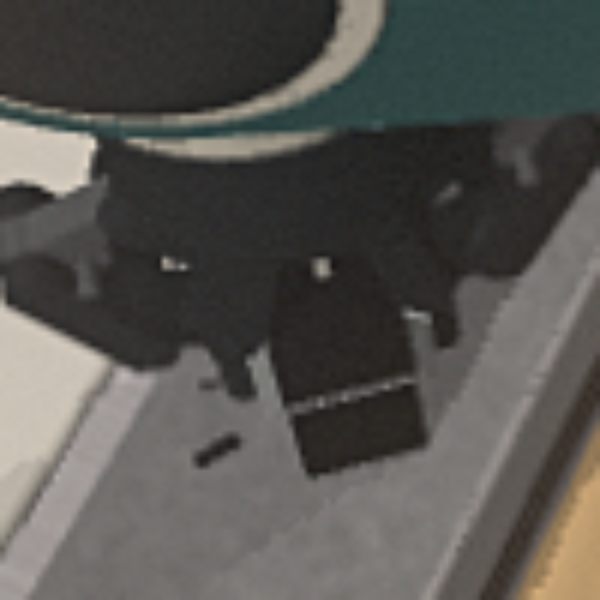

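The knob is turning with the shaft, flat on the deck. Its tail end points to the near-left at crop (365,455), and the remaining angle is about 0.12 rad.

```bash
python3 -m handwheel '0.0007 -0.0005 0 0 0 0.03 -1;0.0007 -0.0005 0 0 0 0.06 -1;0.0007 -0.0005 0 0 0 0.09 -1;0.0007 -0.0005 0 0 0 0.12 -1;0.0007 -0.0005 0 0 0 0.12 -1;0.0007 -0.0005 0 0 0 0.12 -1'; python3 -c "
from go import *
st();print(np.round(bot.observe()['moment'],3))
im,d=bot.grab_frame('side'); save('s6',cv2.resize(im[310:410,200:300],(600,600)));save('s6f',im)
im,d=bot.grab_frame('top'); save('t6',cv2.resize(im[180:260,140:240],(750,600)))"
```

```text
time_s: 13.33
ee_pos: [0.574, 0.166, 0.1346]
tcp_rot: [[-0.436, 0.9, 0.003], [0.9, 0.436, 0.001], [-0.0, 0.004, -1.0]]
contact_force: [10.8, 4.8, -1.7]
gripper_width: 0.343
t 13.33 p [0.574  0.166  0.1346] yaw -1.12 F [10.8  4.8 -1.7] w 0.343 tilt [0.0035 0.0013]
[ 0.905 -1.799  0.117]
```

View pics/t6.png

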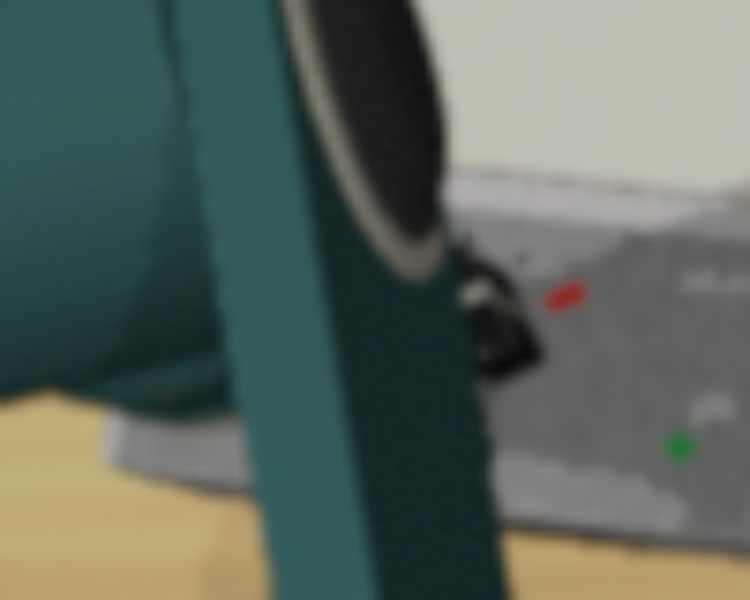

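```bash
python3 -m handwheel '0 0 0 0 0 0 -0.05;0 0 0 0 0 0 -0.05;0 0 0 0 0 0 -0.05;0 0 0 0 0 0 -0.05'; python3 -c "
from go import *
st()"; python3 -m handwheel '0 0 -0.01 0 0 0 -0.05;0 0 -0.03 0 0 0 -0.05;0 0 -0.06 0 0 0 -0.05;0 0 -0.1 0 0 0 -0.05;0 0 -0.14 0 0 0 -0.05;0 0 -0.15 0 0 0 -0.05;0 0 -0.15 0 0 0 -0.05'; python3 -c "
from go import *
st();delta(.4,-.05,.28,-1.12)"
```

```text
time_s: 13.77
ee_pos: [0.5728, 0.1654, 0.134]
tcp_rot: [[-0.436, 0.9, -0.0], [0.9, 0.436, -0.0], [0.0, -0.0, -1.0]]
contact_force: [-1.4, -0.4, 0.1]
gripper_width: 0.475
t 13.77 p [0.5728 0.1654 0.134 ] yaw -1.12 F [-1.4 -0.4  0.1] w 0.475 tilt [-0.0003 -0.0001]
time_s: 14.35
ee_pos: [0.5736, 0.1656, 0.2892]
tcp_rot: [[-0.436, 0.9, 0.006], [0.9, 0.436, 0.002], [-0.001, 0.006, -1.0]]
contact_force: [0.2, -0.8, -0.4]
gripper_width: 0.476
t 14.35 p [0.5736 0.1656 0.2892] yaw -1.12 F [ 0.2 -0.8 -0.4] w 0.476 tilt [0.0062 0.0015]
shift [-0.1184 -0.2502  0.0078] rot [0.0063 0.0013 0.0002] t 14.35
```

Moving the arm aside so both cameras see the knob.

```bash
python3 -m handwheel '-0.118 -0.25 0 0 0 0 -0.05;-0.118 -0.25 0 0 0 0 -0.05;-0.118 -0.25 0 0 0 0 -0.05;-0.118 -0.25 0 0 0 0 -0.05;-0.118 -0.25 0 0 0 0 -0.05;-0.118 -0.25 0 0 0 0 -0.05;-0.118 -0.25 0 0 0 0 -0.05;-0.118 -0.25 0 0 0 0 -0.05;-0.118 -0.25 0 0 0 0 -0.05;-0.118 -0.25 0 0 0 0 -0.05'; python3 -c "
from go import *
st()
a,d=bot.grab_frame('side'); b,e=bot.grab_frame('top'); save('s7f',a);save('t7f',b)
def lines(n,im,u0,v0):
    im=cv2.resize(im[v0:v0+80,u0:u0+80],(400,400),interpolation=2)
    x,y,yaw,z=.5735,.165,-1.129,.1
    c,s=np.cos(yaw),np.sin(yaw)
    P=[[x+c*p-s*q,y+s*p+c*q,z+h] for h in(0,.05) for p,q in((-.024,-.015),(.024,-.015),(.024,.015),(-.024,.015))]
    q=((proj(n,P)-[u0,v0]+.5)*5).astype(int).tolist()
    for k in range(4):
        for i,j in((k,(k+1)%4),(k+4,(k+1)%4+4),(k,k+4)): cv2.line(im,q[i],q[j],(0,255,0),1)
    return im
z=lambda im,u,v:cv2.resize(im[v:v+80,u:u+80],(400,400),interpolation=2)
save('c7',np.hstack([lines('side',a,215,320),z(b,160,185)])); save('c7b',np.hstack([z(a,215,320),lines('top',b,160,185)]))
P=np.array([dep('top',u,v,e[v,u]) for u in range(180,225) for v in range(205,245) if e[v,u]>0]); Q=P[P[:,2]>.14];Q=Q[Q[:,2]<.16]
print(len(Q),Q.mean(0),np.median(Q[:,2]),cv2.minAreaRect(Q[:,:2].astype(np.float32)) )
D=P[(P[:,2]<.105)&(P[:,2]>.095)];print(np.median(D[:,2]))
"
```

```text
time_s: 15.18
ee_pos: [0.3994, -0.0496, 0.2838]
tcp_rot: [[-0.435, 0.9, -0.0], [0.9, 0.435, 0.0], [0.0, -0.0, -1.0]]
contact_force: [1.0, 0.6, 0.5]
gripper_width: 0.472
t 15.18 p [ 0.3994 -0.0496  0.2838] yaw -1.12 F [1.  0.6 0.5] w 0.472 tilt [-0.0001  0.0002]
370 [0.57240722 0.16528939 0.14987638] 0.15014073442383358 ((0.5729175806045532, 0.16603583097457886), (0.03141925483942032, 0.04859542474150658), 27.820512771606445)
0.10070965758997297
```

View pics/c7.png

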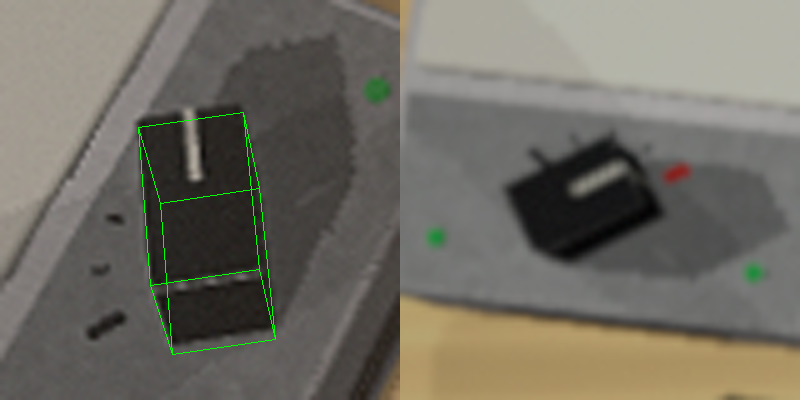

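View pics/c7b.png

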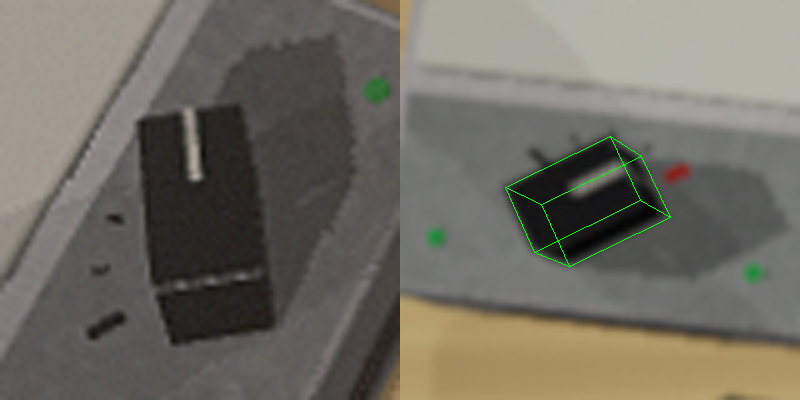

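The views show the knob home, with its top at z = 0.150 over a deck at about 0.1005. It is centred, and its white line aims at the red mark (top crop 677,173). Nothing else has been disturbed.

```bash
python3 -c "
from h import *
print(bot.job_done(), bot.observe()['time_s'])"
```

```text
the job is handed in; nothing more can be done
the job is handed in; nothing more can be done
```

The black knob is on the keyed shaft, flat on the deck, with its pointer at the red mark. I let go of it, moved the arm clear and handed the job in at about 15 s. The hand-in gave no verdict.

**What I did**
- I gripped the knob by its flat sides and lowered it onto the cone with no side force. It rested on the key top at about 3 N.
- Turning clockwise with about 5 N of pressure, the vertical force fell to zero at yaw −0.36, so the key was found.
- The knob then went down 12 mm more without resistance until it met the deck at 7.8 N, below the 18 N limit. That force came from the hard stop at deck height, since the bore is deeper than the shaft.
- I turned it clockwise to tool yaw −1.12; the red mark is at about −1.13.

**Last checks**
- **Height:** the depth image puts the knob's top at 0.150 m over a deck measured at 0.1007 m, so it is home.
- **Centring:** the knob's centre is at about (0.573, 0.166), within 1–2 mm of the shaft axis I estimated at (0.5735, 0.165).
- **Pointer:** the top depth image gives a yaw of −1.085, slightly different from the tool's −1.12. Either way the pointer is about 1 mm from the mark.
- **Forces:** side forces reached about 12 N while turning the seated knob and fell to almost nothing after release.
- **Bystanders:** the tray, bangle and magnifier were not touched. I checked this only by eye in the pictures and did not re-measure them.

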